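# Close up the contact grill for the night

## Task

Close up the contact grill with your fingertips only: push the drip tray fully home, push the top down by its handle until it is shut, and then push the red lock slide all the way across towards the handle so that its claw holds the top down. Just push: do not lift the top any further open, and leave the bottle, shaker, cup, jar, tongs and bowl where they stand.

Things in the scene. Friction and masses are not known exactly. Their poses are not given: they have to be found in the camera images.
- grill: Contact grill (panini press), steel and black, fixed; 285 mm deep (x), 290 wide (y), 142 high when shut. Origin: on the worktop under its middle. x points from its front to its hinge, z up; 'grill frame' below means (x, y, z) in mm in this frame. The front strip of its housing (console, x -155 to -100, top at z 80) lies open before the hinged top, whose upper face is at z 142 when shut
- top_handle (a point): Centre of the black round handle bar on the front edge of the grill's hinged top; the bar is 22 mm thick and 138 mm long, parallel to the grill's y axis. Grill frame with the top shut: (-135, 0, 125)
- top_hinge (a point): Point on the hinge axis of the grill's top, in the middle of its width; grill frame (105, 0, 100). The axis is parallel to the grill's y axis. The handle bar's centre goes round it at a radius of 241 mm
- grill_top (a joint): Hinge of the grill's top: 0 = shut flat on the lower plate, grows as it opens (rad, at most 1.25). It is stiff and stays at any angle where it is left; about 3 to 10 N down on the handle bar moves it, and it does not fall shut by itself
- tray_lip (a point): Centre of the front face of the black pull lip of the steel drip tray under the grill's front; the face is 100 mm wide and 22 mm high (z 32 to 54), and looks along -x of the grill. Grill frame with the tray home: (-171, 0, 43)
- tray (a joint): Drip tray slide: 0 = fully home, grows as it comes out to the front, along -x of the grill (m, at most 0.11). Pushing it takes about 4 N; it stays where it is left
- lock_tab (a point): Point in the red thumb tab of the sliding lock, on the console at the grill's front right corner. The tab is 16 mm along the grill's y, 22 mm along x (centred on this point), z 83 to 109, top 11 mm above the point. Grill frame at joint 0: (-138, -118, 98). A dark steel claw behind the tab rides with it and slips over a steel lug on the lower front edge of the top
- lock (a joint): Lock slide: 0 = open (tab at the right), 0.032 = fully locked (tab moved along +y of the grill, towards the handle) (m). Pushing it takes about 3 N; it stays where it is left. Slid across before the top is down, the claw is in the way of the lug
- red_bottle: red squeeze bottle, 54 mm across, 198 mm tall, upright; origin at the centre of its underside; loose, only a bystander
- salt: salt shaker, 44 mm across, 90 mm tall, upright; origin at the centre of its underside; loose, only a bystander
- cup: steel cup, 71 mm across, 74 mm tall, upright; origin at the centre of its underside; loose, only a bystander
- spice: spice jar with red cap, 45 mm across, 106 mm tall, upright; origin at the centre of its underside; loose, only a bystander
- tongs: steel tongs lying flat, 201 x 36 x 19 mm; origin at the centre of its underside; loose, only a bystander
- blue_bowl: small blue sauce bowl, 76 mm across, 30 mm tall; origin at the centre of its underside; loose, only a bystander

How it is judged:
On the way, in this order (a step that is already met when the one before it is completed fails the run):
1. the top is shut (value of joint grill_top below 0.02 rad), for 0.2 s.
2. with the top shut, the lock is pushed across (value of joint grill_top below 0.03 rad and value of joint lock above 0.027 m), for 0.2 s.
At the end, for the whole second after the job is handed in: Top shut (within 0.03 rad), drip tray home (within 5 mm), lock slide across (at least 27 of its 32 mm), and each of the six loose things within 30 mm of where it stood (all of step 2 and value of joint tray below 0.005 m and distance of each of red_bottle, salt, cup, spice, tongs, blue_bowl from where it was at the start of the episode below 0.03 m); the robot touches nothing.
It fails at once if the top was lifted further open (value of joint grill_top above 1 rad).
It fails at once if the drip tray was pulled further out (value of joint tray above 0.075 m).
It fails at once if the lock was pushed across before the top was down (value of joint lock above 0.012 m and value of joint grill_top above 0.05 rad).
It fails at once if a bystander was moved or picked up (distance of any of red_bottle, salt, cup, spice, tongs, blue_bowl from where it was at the start of the episode above 0.04 m or height (world z) of any of red_bottle, salt, cup, spice, tongs, blue_bowl above 0.025 m).
It also fails if it takes over 51 s, if anything falls off the work surface, if the arm or the gripper's body presses on something with over 40 N, if the wrist force passes 120 N, or if a joint passes its speed limit or range.

## Robot

A 7-joint arm with a two-finger parallel gripper is mounted at the origin on a cart in front of the work surface, level with it; the furniture and walls round the work are solid. World frame = base frame: x ahead of the robot, y to its left, z up, the work surface at z = 0. Lengths are in m, angles in rad, forces in N, time in s.
With the tool pointing down it reaches from about 0.35 to 0.9 m from the base axis. Payload 8.1 kg.
Tool frame: the origin (TCP) lies at the very end of the fingers, on their centre line; the grasp point (between the pads) lies 19 mm behind it; z points along the fingers, y is the line along which they close (so a half turn about z gives the same grasp; the last joint's range is limited). The gripper opens to 92 mm and grips with 3 to 60 N. Pads are 19 mm wide; open, the fingers measure 130 mm over their backs; the gripper's body (75 mm by 190 mm) begins 47 mm behind the grasp point.
Start: joints at [1.161, 0.434, 0.025, 1.573, -0.012, 1.134, -0.075], TCP at [0.189, -0.596, 0.227] pointing down, gripper open.
Joint ranges: [-2.62, 2.62], [-0.44, 2.09], [-1.27, 1.32], [0.08, 2.57], [-1.32, 4.46], [0.12, 2], [-2.74, 2.74]. Speed limits (rad/s): [2.22, 2.22, 3.01, 3.01, 3.14, 3.14, 3.14].

## Interface

Orientations are given as a rotation vector (axis times angle).
In Python, from cell import arm gives the robot as it stands.
- The arm moves only by the tool drive_tool, never from a script. Its argument "targets" is a list of rows, each a list of 7 numbers: the turn, a rotation vector about the world's x, y, z in units of 5 degrees (1.0 is 5 degrees), then the shift along the world's x, y, z in units of 40 mm (1.0 is 40 mm), then the opening, from 0 (shut) to 1 (fully open). In form: [[wx, wy, wz, dx, dy, dz, fingers], ...]. A call has 1 to 5 rows; each row is the pose to reach, as a shift and turn from the pose commanded when the call began; what a row does not reach only later rows make up. A row lasts 1/10 s, in which the tool goes at most 50 mm and 8.59 degrees, less where a joint would pass 70% of its speed; a pose out of reach is approached as far as the arm can. A call with a gripper value outside its range is refused whole. The fingers move at their own pace and stop on an object; "force" is the grip in N (left out, the last holds). Time passes only in rows, so rows that repeat a pose let the fingers close. It gives the time, the measured TCP pose, the force, the opening and the grip force at its end, in the units of the state.
- arm.observe(): the state, without advancing time (a new reading comes with each control period).
- arm.get_image(name): name is "side" or "top"; returns a dict with "pixels" (420x560x3 uint8, red, green, blue), "intrinsics" (3x3 intrinsics, pixels), "k1" (the pictures are not rectified: a ray, as slopes to the right and down, at radius r is drawn at 1 + k1 r^2 times it, then the intrinsics apply), "rvec" (rotation vector, rad) and "tvec" (3), from world to camera coordinates, as OpenCV has them. Camera axes: x right, y down, z forward; pixel columns grow to the right and rows downward; lengths in m; the calibration is good to about 2 mm. A picture is of the moment at which its call begins. There is no depth.
- arm.sign_off(): hands the job in; it is judged then, once.
The state is a dict: "clock": time; "joints": joint angles; "dq": joint speeds; "joint_efforts": joint torques, N m; "position": TCP position; "ee_rot": TCP orientation; "force": force on the tool from outside, world axes, zero at the start; "ft_torque": the same for the moment, N m; "width": opening from 0.0 (shut) to 1.0 (fully open); "gripper_force": force on a finger pad.
Only numpy, scipy, OpenCV 4.12 (cv2) and the standard library are available. Lean on these libraries where they do the work, as an engineer would, in place of code of your own. Each camera call takes 0.05 s, during which the arm holds its last target. There are 200 camera calls.

## Working session

There is one attempt and no reset: what is moved stays moved. The work goes in short steps, Python scripts to look and compute and a tool call to move; the robot and the scene stay as the last step left them, time stands still between calls to the robot, and variables do not carry over. Pictures are saved under pics/ and viewed, at most 10 in all, crops included, and the job is handed in when it is done.

Besides the shell and the picture viewer there is one more tool, called after "Emit:" as a command line: name --pt "numbers of a row" for each row, then --argument value for the rest. drive_tool: Moves the arm, as the interface text tells. Its arguments: {"type":"object","properties":{"targets":{"type":"array"},"force":{"type":"number"}},"required":["targets"]}

```bash
mkdir -p pics; cat > h.py <<'E'
import numpy as np, cv2
from cell import arm
def cam(n,save=None):
    d=arm.get_image(n)
    if save: cv2.imwrite('pics/'+save,d['pixels'][:,:,::-1])
    return d
def ray(d,uv):
    K=np.array(d['intrinsics']);k=float(d['k1'])
    p=cv2.undistortPoints(np.array([[uv]],float),K,np.array([k,0,0,0,0.]))[0,0]
    R=cv2.Rodrigues(np.array(d['rvec'],float))[0];t=np.array(d['tvec'],float).ravel()
    return -R.T@t, R.T@np.array([p[0],p[1],1.])
def onz(d,uv,z):
    c,r=ray(d,uv); return c+r*(z-c[2])/r[2]
def proj(d,P):
    return cv2.projectPoints(np.array(P,float).reshape(-1,1,3),np.array(d['rvec'],float),np.array(d['tvec'],float),np.array(d['intrinsics']),np.array([float(d['k1']),0,0,0,0.]))[0][:,0]
def tri(d1,u1,d2,u2):
    c1,r1=ray(d1,u1);c2,r2=ray(d2,u2)
    s=np.linalg.lstsq(np.c_[r1,-r2],c2-c1,rcond=None)[0]
    a,b=c1+s[0]*r1,c2+s[1]*r2
    return (a+b)/2,np.linalg.norm(a-b)
E
python3 - <<'E'
from h import *
for n in('side','top'):
    d=cam(n,n+'0.png'); print(n,ray(d,(280,210)),d['k1'])
print(arm.observe())
E
```

```text
side (array([0.89676689, 0.29794754, 0.99822676]), array([-0.31495204, -0.39517523, -0.86300464])) -0.09456857892436987
top (array([ 0.47291924, -0.10252277,  1.01691518]), array([ 0.1060559 , -0.03761391, -0.9937036 ])) -0.06211838526358725
{'clock': 0.1, 'joints': array([ 1.16136949,  0.43515127,  0.02496289,  1.57399821, -0.01160436,
        1.13396755, -0.07511455]), 'dq': array([-6.27731651e-04, -9.65595209e-04, -2.25006901e-04, -1.65047816e-03,
        5.21269087e-05,  6.11557776e-04,  8.62498465e-04]), 'joint_efforts': array([ 3.51181901e-03, -6.69127607e+01,  9.88490582e-01, -3.15145898e+01,
       -6.04175753e-02,  3.72895680e-02,  4.48328001e-05]), 'position': array([ 0.1885956 , -0.59540019,  0.22602763]), 'ee_rot': array([-3.10338903e+00, -4.79751383e-01,  5.12409612e-04]), 'force': array([ 0.04777882, -0.91518496,  0.0407151 ]), 'ft_torque': array([0.01361304, 0.03295988, 0.05415494]), 'gripper_force': 0.0, 'width': 0.9977482338678664}
```

View pics/side0.png

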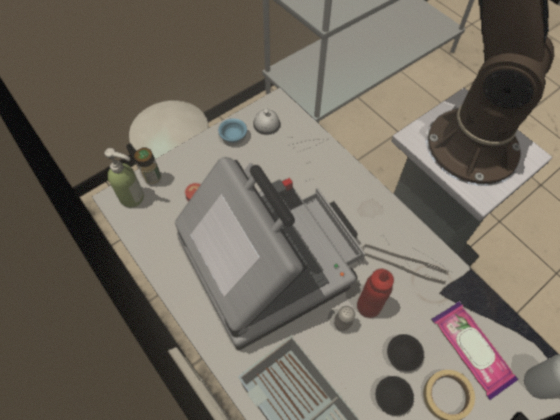

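View pics/top0.png

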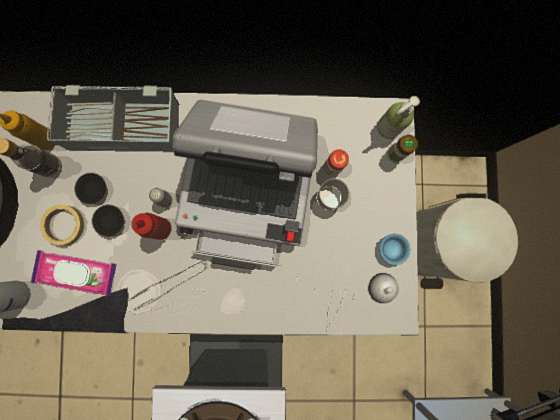

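The side and top views show the grill turned slightly, with its front facing the robot. In the top view the tray is out (lip near (237,262)), the red tab is at (291,237) and the handle at (240,162). I'll zoom in to pick exact pixels.

```bash
python3 - <<'E'
import cv2
a=cv2.imread('pics/top0.png')[140:290,150:350]; cv2.imwrite('pics/topc.png',cv2.resize(a,None,fx=4,fy=4,interpolation=cv2.INTER_CUBIC))
a=cv2.imread('pics/side0.png')[150:300,220:420]; cv2.imwrite('pics/sidec.png',cv2.resize(a,None,fx=4,fy=4,interpolation=cv2.INTER_CUBIC))
E
```

```text
(no output)
```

View pics/topc.png

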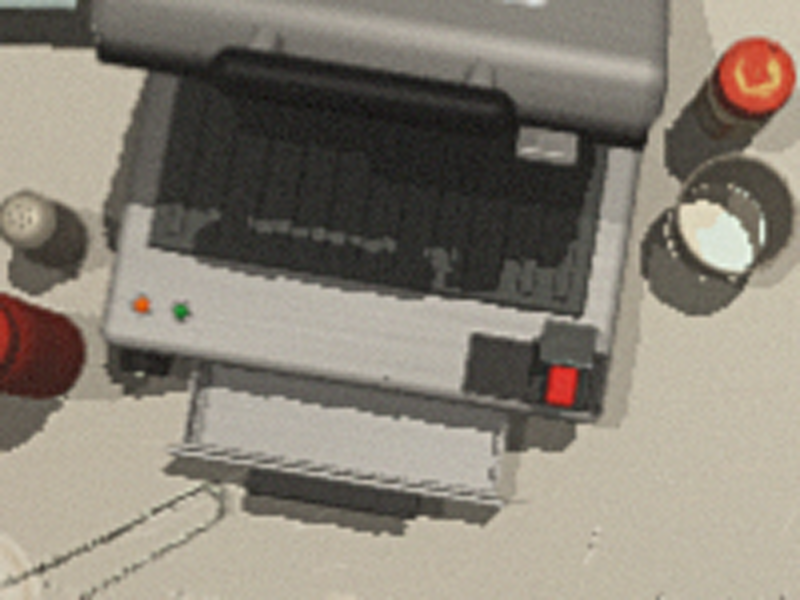

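View pics/sidec.png

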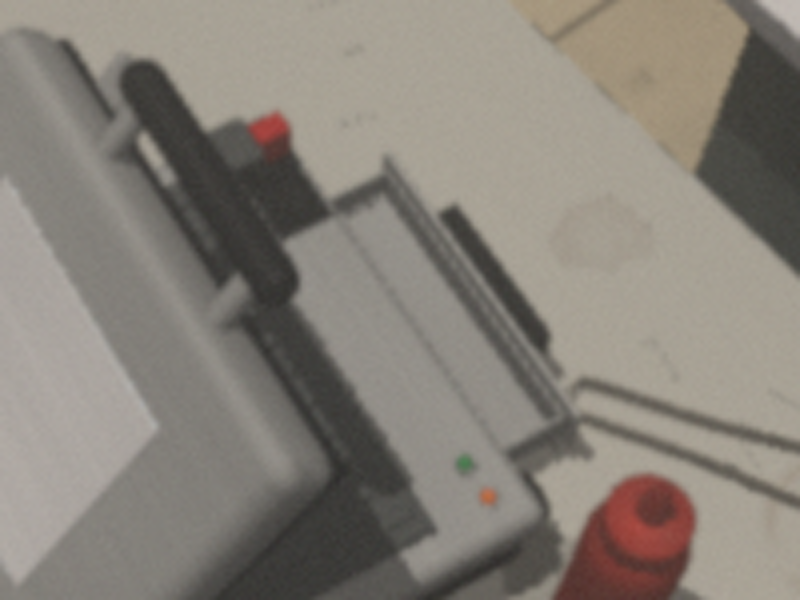

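The crops show the red tab (top crop (562,384)), the console front corners (108,338) and (600,415), the lip (247–420, about 500), and the handle ends (220,75) and (505,122). In the side crop the handle ends are (275,285) and (148,80), and the tongs tip nearly touches the tray's left front corner.

```bash
python3 - <<'E'
from h import *
t=cam('top');s=cam('side')
T=lambda x,y:(150+x/4,140+y/4)
S=lambda x,y:(220+x/4,150+y/4)
np.set_printoptions(precision=4,suppress=True)
L=onz(t,T(108,338),.075);R=onz(t,T(600,415),.075);d=R-L
print('front corners',L,R,np.linalg.norm(d),'yaw',np.degrees(np.arctan2(d[0],-d[1])))
print('lights',tri(t,T(141,305),s,S(488,497)),tri(t,T(181,311),s,S(464,463)))
tab=onz(t,T(562,384),.109);print('tab',tab, tri(t,T(562,384),s,S(268,125)))
hl=tri(t,T(220,75),s,S(275,280));hr=tri(t,T(505,122),s,S(145,78));print('handle',hl,hr)
print('lip top ends',onz(t,T(247,490),.054),onz(t,T(420,514),.054), onz(s,S(455,208),.054),onz(s,S(550,340),.054))
d=hr[0]-hl[0];print('yaw h',np.degrees(np.arctan2(d[0],-d[1])),np.linalg.norm(d))
print('tongs tip',onz(t,T(222,500),.01),'tongs other',onz(t,(132,308),.01))
print('bottle',onz(t,(150,222),.19),'salt',onz(t,T(28,215),.09),'cup',onz(t,(330,197),.07))
for y in [d]:
  yaw=np.arctan2((R-L)[0],-(R-L)[1])
# grill frame: x axis (cos,sin), tab grill (-138,-118)
for yawd in(-7,-8,-9,-10):
  a=np.radians(yawd);M=np.array([[np.cos(a),-np.sin(a)],[np.sin(a),np.cos(a)]])
  print(yawd,'origin from tab',tab[:2]-M@[-.138,-.118],'from L',L[:2]-M@[-.153,.145],'from R',R[:2]-M@[-.153,-.145])
  o=tab[:2]-M@[-.138,-.118]
  print('  handle in grill',M.T@(hl[0][:2]-o),M.T@(hr[0][:2]-o))
E
```

```text
front corners [0.5364 0.0953 0.075 ] [ 0.4971 -0.1846  0.075 ] 0.28261302234317853 yaw -7.991183116685819
lights (array([0.555 , 0.0771, 0.0773]), np.float64(0.0009371240873799167)) (array([0.5519, 0.0546, 0.0765]), np.float64(0.0012669731294483037))
tab [ 0.5129 -0.1606  0.109 ] (array([ 0.5127, -0.1605,  0.1054]), np.float64(0.001104718551785349))
handle (array([0.6399, 0.0025, 0.2967]), np.float64(0.003817053858495264)) (array([ 0.6203, -0.1214,  0.289 ]), np.float64(0.003083373707930317))
lip top ends [0.4516 0.0166 0.054 ] [ 0.4393 -0.0831  0.054 ] [ 0.4408 -0.0747  0.054 ] [0.4559 0.0228 0.054 ]
yaw h -9.001706742206034 0.125689921532307
tongs tip [0.4444 0.0369 0.01  ] tongs other [0.3393 0.2097 0.01  ]
bottle [0.5328 0.1252 0.19  ] salt [0.604  0.1399 0.09  ] cup [ 0.6062 -0.2539  0.07  ]
-7 origin from tab [ 0.6643 -0.0603] from L [ 0.6706 -0.0673] from R [ 0.6667 -0.0593]
  handle in grill [-0.0318  0.0594] [-0.0362 -0.0659]
-8 origin from tab [ 0.666 -0.063] from L [ 0.6678 -0.0696] from R [ 0.6688 -0.0623]
  handle in grill [-0.0349  0.0613] [-0.0371 -0.0642]
-9 origin from tab [ 0.6677 -0.0657] from L [ 0.6649 -0.0719] from R [ 0.6709 -0.0653]
  handle in grill [-0.0381  0.063 ] [-0.0381 -0.0624]
-10 origin from tab [ 0.6693 -0.0684] from L [ 0.6619 -0.0741] from R [ 0.673  -0.0684]
  handle in grill [-0.0413  0.0648] [-0.0391 -0.0607]
```

Pose estimate: yaw −8°, origin (0.667, −0.064). Checks hold: the handle sits 239 mm from the hinge (241 given), opening about 0.84 rad, and the tray is about 52 mm out. First move is to the tray with fingers shut and tool y along the grill's y.

Emit:
drive_tool --pt "0 0 -0.4 0.34 0.96 0 0" --pt "0 0 -0.7 0.67 1.92 0 0" --pt "0 0 -1.0 1.0 2.9 0 0" --pt "0 0 -1.4 1.34 3.84 0 0" --pt "0 0 -1.7 1.68 4.8 0 0" --force 20

```text
clock: 0.7
position: [0.2562, -0.4022, 0.2267]
ee_rot: [3.132, 0.246, 0.0]
force: [1.1, -0.5, -0.6]
width: 0.611
gripper_force: 0.0
```

Emit:
drive_tool --pt "0 0 -0.4 0.34 0.96 0 0" --pt "0 0 -0.7 0.67 1.92 0 0" --pt "0 0 -1.0 1.0 2.9 0 0" --pt "0 0 -1.4 1.34 3.84 0 0" --pt "0 0 -1.7 1.68 4.8 0 0"

```text
clock: 1.2
position: [0.3233, -0.2103, 0.2269]
ee_rot: [3.141, 0.013, 0.0]
force: [0.5, 0.3, -0.3]
width: 0.181
gripper_force: 0.0
```

Emit:
drive_tool --pt "0 0 -0.4 0.34 0.96 0 0" --pt "0 0 -0.7 0.67 1.92 0 0" --pt "0 0 -1.0 1.0 2.9 0 0" --pt "0 0 -1.4 1.34 3.84 0 0" --pt "0 0 -1.7 1.68 4.8 0 0"

```text
clock: 1.7
position: [0.3905, -0.0183, 0.2269]
ee_rot: [3.134, -0.22, 0.001]
force: [1.3, -1.0, -0.2]
width: 0.005
gripper_force: 0.0
```

Emit:
drive_tool --pt "0 0 0 0 0 -1.0 0" --pt "0 0 0 0 0 -2.0 0" --pt "0 0 0 0 0 -3.0 0" --pt "0 0 0 0 0 -4.0 0" --pt "0 0 0 0 0 -4.55 0"

```text
clock: 2.2
position: [0.3889, -0.0198, 0.0424]
ee_rot: [-3.134, 0.217, 0.005]
force: [1.1, -0.7, -0.7]
width: 0.008
gripper_force: 0.0
```

Emit:
drive_tool --pt "0 0 0 0.3 -0.04 0 0" --pt "0 0 0 0.6 -0.08 0 0" --pt "0 0 0 0.9 -0.13 0 0" --pt "0 0 0 1.2 -0.17 0 0" --pt "0 0 0 1.5 -0.21 0 0"

```text
clock: 2.7
position: [0.4513, -0.0286, 0.0456]
ee_rot: [3.134, -0.218, 0.001]
force: [-3.8, 0.3, 3.4]
width: 0.006
gripper_force: 2.0
```

Emit:
drive_tool --pt "0 0 0 0.18 -0.03 0 0" --pt "0 0 0 0.36 -0.05 0 0" --pt "0 0 0 0.54 -0.08 0 0" --pt "0 0 0 0.7 -0.1 0 0" --pt "0 0 0 0.85 -0.12 0 0"

```text
clock: 3.2
position: [0.4846, -0.0333, 0.0447]
ee_rot: [3.134, -0.217, -0.001]
force: [-3.3, -0.7, 2.1]
width: 0.004
gripper_force: 1.7
```

Emit:
drive_tool --pt "0 0 0 0.05 -0.01 0 0" --pt "0 0 0 0.1 -0.01 0 0" --pt "0 0 0 0.15 -0.02 0 0"

```text
clock: 3.5
position: [0.4876, -0.0337, 0.0443]
ee_rot: [3.133, -0.217, -0.008]
force: [-15.5, 2.4, 12.9]
width: 0.006
gripper_force: 7.7
```

Emit:
drive_tool --pt "0 0 0 0.06 -0.01 0 0" --pt "0 0 0 0.06 -0.01 0 0" --pt "0 0 0 -0.5 0.07 0 0" --pt "0 0 0 -1.0 0.14 0 0" --pt "0 0 0 -1.3 0.18 0.5 0"

```text
clock: 4.0
position: [0.4361, -0.0263, 0.0635]
ee_rot: [-3.134, 0.216, 0.005]
force: [0.6, 0.9, 0.8]
width: -0.0
gripper_force: 0.0
```

Emit:
drive_tool --pt "0 0 0 0 0 1.2 0" --pt "0 0 0 0 0 2.4 0" --pt "0 0 0 0 0 3.6 0" --pt "0 0 0 0 0 4.8 0" --pt "0 0 0 0 0 7.0 0"

```text
clock: 4.5
position: [0.4385, -0.0263, 0.3092]
ee_rot: [-3.134, 0.216, -0.003]
force: [1.7, -0.6, -0.5]
width: 0.006
gripper_force: 0.0
```

Emit:
drive_tool --pt "0 0 0 0 0 0 0" --pt "0 0 0 0 0 0.8 0"

```text
clock: 4.7
position: [0.4376, -0.0267, 0.338]
ee_rot: [3.134, -0.217, -0.002]
force: [0.4, -0.4, 0.3]
width: 0.004
gripper_force: 0.0
```

Emit:
drive_tool --pt "0 0 0 1.0 -0.17 0 0" --pt "0 0 0 2.0 -0.35 0 0" --pt "0 0 0 3.0 -0.53 0 0" --pt "0 0 0 4.0 -0.7 0 0" --pt "0 0 0 4.7 -0.83 0 0"

```text
clock: 5.2
position: [0.629, -0.0603, 0.3379]
ee_rot: [-3.134, 0.218, -0.001]
force: [-1.2, -1.2, 0.3]
width: 0.009
gripper_force: 0.0
```

```bash
python3 - <<'E'
from h import *
o=arm.observe();p=o['position'];print(p)
big=[]
for n,b in(('top',(150,100,350,250)),('side',(200,100,400,250))):
    d=cam(n);im=d['pixels'][:,:,::-1].copy()
    x0,y0,x1,y1=b
    c=cv2.resize(im[y0:y1,x0:x1],(400*2,300*2),interpolation=cv2.INTER_CUBIC)[:, 100:700] if 0 else cv2.resize(im[y0:y1,x0:x1],(400,300),interpolation=cv2.INTER_CUBIC)
    u=proj(d,[p])[0];cv2.circle(c,(int((u[0]-x0)*2),int((u[1]-y0)*2)),3,(0,255,0),1)
    big.append(c)
cv2.imwrite('pics/h1.png',np.hstack(big))
E
```

```text
[ 0.62897544 -0.06028828  0.33785674]
```

View pics/h1.png

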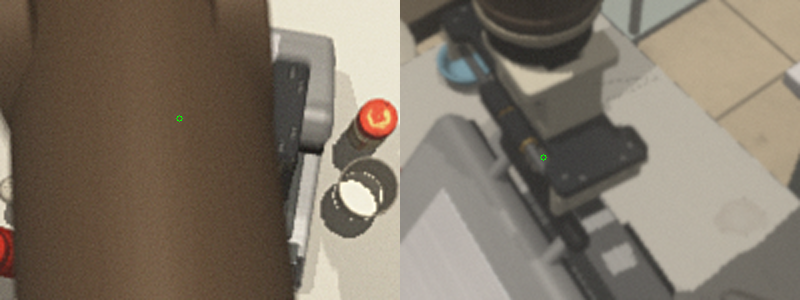

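The arm hides the grill in the top half. In the side half the gripper stands over the bar at about (545,160), clear of the lid. Lowering onto the bar.

Emit:
drive_tool --pt "0 0 0 -0.05 0 -0.25 0" --pt "0 0 0 -0.05 0 -0.5 0" --pt "0 0 0 -0.05 0 -0.75 0" --pt "0 0 0 -0.05 0 -0.9 0"

```text
clock: 5.7
position: [0.6215, -0.0592, 0.3051]
ee_rot: [3.133, -0.217, -0.004]
force: [-31.3, 1.3, 51.8]
width: 0.003
gripper_force: 25.8
```

The contact is on the front of the bar, so the push is nearly radial. I'll lift off, shift back about 9 mm, then follow the arc.

Emit:
drive_tool --pt "0 0 0 0 0 0.3 0" --pt "0 0 0 0.25 -0.03 0.3 0" --pt "0 0 0 0.25 -0.03 0.3 0"

```text
clock: 6.0
position: [0.6351, -0.0614, 0.3143]
ee_rot: [3.134, -0.218, 0.001]
force: [0.2, -0.3, -0.2]
width: 0.007
gripper_force: 0.0
```

```bash
python3 - <<'E'
from h import *
a=np.radians(-8)
def tcp(deg,off=0):
    t=np.radians(deg+5.95);gx=.105-.241*np.cos(t)+off;z=.1+.241*np.sin(t)+.011
    return np.array([.667+np.cos(a)*gx,-.064+np.sin(a)*gx,z])
p=tcp(48);print(arm.observe()['position'],arm.observe()['force'],p)
for d in range(48,-1,-4):
    q=tcp(d);print(d,q.round(4),((q-p)/.04).round(2));p=q
E
```

```text
[ 0.63514304 -0.0613884   0.31433374] [ 0.19752261 -0.33137412 -0.19368074] [ 0.63053205 -0.05887476  0.3058494 ]
48 [ 0.6305 -0.0589  0.3058] [0. 0. 0.]
44 [ 0.6174 -0.057   0.2955] [-0.33  0.05 -0.26]
40 [ 0.605  -0.0553  0.2842] [-0.31  0.04 -0.28]
36 [ 0.5935 -0.0537  0.2721] [-0.29  0.04 -0.3 ]
32 [ 0.5828 -0.0522  0.2592] [-0.27  0.04 -0.32]
28 [ 0.573  -0.0508  0.2456] [-0.24  0.03 -0.34]
24 [ 0.5642 -0.0496  0.2313] [-0.22  0.03 -0.36]
20 [ 0.5564 -0.0485  0.2165] [-0.2   0.03 -0.37]
16 [ 0.5496 -0.0475  0.2011] [-0.17  0.02 -0.38]
12 [ 0.5439 -0.0467  0.1853] [-0.14  0.02 -0.4 ]
8 [ 0.5394 -0.0461  0.1691] [-0.11  0.02 -0.4 ]
4 [ 0.5359 -0.0456  0.1526] [-0.09  0.01 -0.41]
0 [ 0.5336 -0.0453  0.136 ] [-0.06  0.01 -0.42]
```

Emit:
drive_tool --pt "0 0 0 0 0 -0.2 0" --pt "0 0 0 -0.15 0.02 -0.3 0" --pt "0 0 0 -0.3 0.04 -0.4 0"

```text
clock: 6.3
position: [0.6228, -0.0593, 0.2981]
ee_rot: [-3.134, 0.217, -0.002]
force: [2.9, 0.3, 2.8]
width: 0.003
gripper_force: 1.8
```

The lid moves with low force. Following the arc.

Emit:
drive_tool --pt "0 0 0 -0.2 0.03 -0.16 0" --pt "0 0 0 -0.38 0.05 -0.33 0" --pt "0 0 0 -0.55 0.07 -0.5 0" --pt "0 0 0 -0.72 0.1 -0.68 0"

```text
clock: 6.7
position: [0.5929, -0.055, 0.271]
ee_rot: [-3.134, 0.217, 0.0]
force: [0.9, 0.6, 4.7]
width: 0.002
gripper_force: 2.4
```

Emit:
drive_tool --pt "0 0 0 -0.15 0.02 -0.16 0" --pt "0 0 0 -0.28 0.04 -0.32 0" --pt "0 0 0 -0.41 0.06 -0.48 0" --pt "0 0 0 -0.54 0.08 -0.65 0"

```text
clock: 7.1
position: [0.5716, -0.052, 0.245]
ee_rot: [-3.134, 0.217, -0.0]
force: [2.3, 1.2, 3.7]
width: 0.005
gripper_force: 1.7
```

On track (28° expected: x 0.573, z 0.2456).

Emit:
drive_tool --pt "0 0 0 -0.12 0.02 -0.18 0" --pt "0 0 0 -0.22 0.03 -0.36 0" --pt "0 0 0 -0.32 0.04 -0.54 0" --pt "0 0 0 -0.41 0.06 -0.73 0"

```text
clock: 7.5
position: [0.5538, -0.0493, 0.2154]
ee_rot: [-3.134, 0.216, 0.005]
force: [-4.6, 3.0, 6.3]
width: 0.005
gripper_force: 3.3
```

Emit:
drive_tool --pt "0 0 0 -0.08 0.01 -0.19 0" --pt "0 0 0 -0.16 0.02 -0.38 0" --pt "0 0 0 -0.23 0.03 -0.58 0" --pt "0 0 0 -0.3 0.04 -0.78 0"

```text
clock: 7.9
position: [0.5417, -0.0483, 0.184]
ee_rot: [3.134, -0.217, -0.005]
force: [-3.6, 2.0, 5.5]
width: 0.005
gripper_force: 2.4
```

Emit:
drive_tool --pt "0 0 0 -0.06 0.01 -0.2 0" --pt "0 0 0 -0.11 0.02 -0.4 0" --pt "0 0 0 -0.15 0.02 -0.6 0" --pt "0 0 0 -0.19 0.03 -0.8 0"

```text
clock: 8.3
position: [0.5356, -0.0474, 0.1523]
ee_rot: [3.134, -0.218, -0.001]
force: [-3.0, -0.7, 3.8]
width: 0.005
gripper_force: 1.9
```

Emit:
drive_tool --pt "0 0 0 -0.03 0 -0.15 0" --pt "0 0 0 -0.05 0 -0.3 0" --pt "0 0 0 -0.05 0 -0.4 0" --pt "0 0 0 -0.05 0 -0.46 0" --pt "0 0 0 -0.05 0 -0.48 0"

```text
clock: 8.8
position: [0.534, -0.0471, 0.1354]
ee_rot: [3.133, -0.217, 0.001]
force: [-11.5, -0.4, 30.0]
width: 0.003
gripper_force: 14.8
```

Emit:
drive_tool --pt "0 0 0 0 0 -0.05 0" --pt "0 0 0 0 0 -0.05 0" --pt "0 0 0 0 0 0.5 0" --pt "0 0 0 0 0 0.9 0"

```text
clock: 9.2
position: [0.5348, -0.047, 0.171]
ee_rot: [-3.134, 0.217, -0.003]
force: [1.2, -0.3, 0.5]
width: 0.002
gripper_force: 0.0
```

Emit:
drive_tool --pt "0 0 0 -0.18 -1.0 0 0" --pt "0 0 0 -0.35 -2.0 0 0" --pt "0 0 0 -0.53 -3.0 0 0" --pt "0 0 0 -0.69 -4.0 0 0" --pt "0 0 0 -0.69 -4.0 0 0"

```text
clock: 9.7
position: [0.5051, -0.2143, 0.1696]
ee_rot: [3.13, -0.231, 0.0]
force: [-0.8, 0.7, -0.0]
width: 0.003
gripper_force: 0.0
```

```bash
python3 - <<'E'
from h import *
o=arm.observe();p=o['position'];print(p,o['force'])
d=cam('side');im=d['pixels'][:,:,::-1].copy()
M=np.array([[.990,.139],[-.139,.990]])
for g,z in(((-.135,0),.136),((-.171,0),.054),((-.138,-.118),.109)):
    w=M@g+[.667,-.064];u=proj(d,[[*w,z]])[0];print(w,u);cv2.circle(im,tuple(u.round().astype(int)),1,(0,255,0),-1)
cv2.imwrite('pics/s2.png',cv2.resize(im[120:300,200:420],(792,648),interpolation=cv2.INTER_CUBIC)[:600])
E
```

```text
[ 0.5051095  -0.21433445  0.16957501] [-0.79024365  0.69620615 -0.04734885]
[ 0.53335  -0.045235] [313.73315487 214.42681425]
[ 0.49771  -0.040231] [324.87515704 225.60462826]
[ 0.513978 -0.161638] [286.01181559 180.25528421]
```

View pics/s2.png

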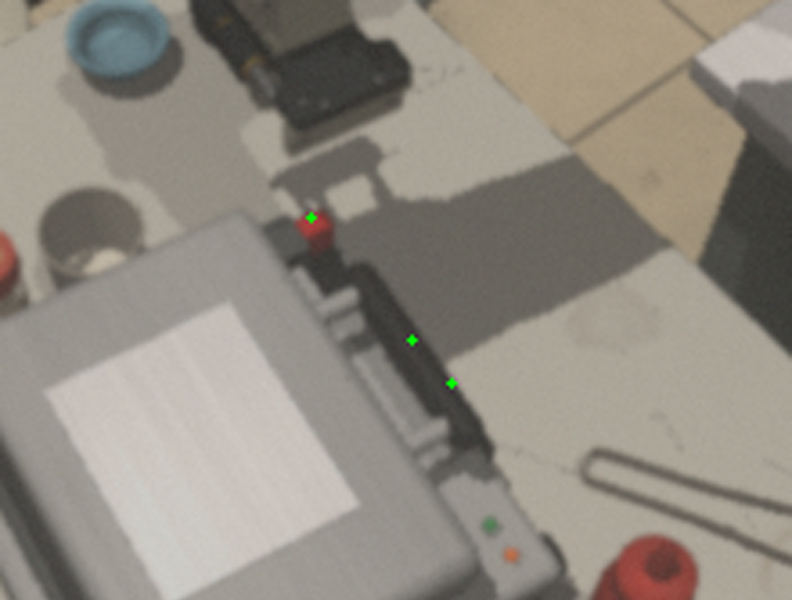

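The top is shut with the bar at the marker (412,340). The lip has disappeared under the handle, so the tray is home. The tab is still open at (317,225), and the tool stands to its right. Now the lock.

Emit:
drive_tool --pt "0 0 0 0 0 -0.5 0" --pt "0 0 0 0 0 -1.0 0" --pt "0 0 0 0 0 -1.5 0" --pt "0 0 0 0 0 -1.9 0" --pt "0 0 0 0 0 -1.9 0"

```text
clock: 10.25
position: [0.5057, -0.2054, 0.092]
ee_rot: [-3.133, 0.214, 0.004]
force: [-0.8, 0.1, -0.2]
width: 0.006
gripper_force: 0.0
```

Emit:
drive_tool --pt "0 0 0 0.03 0.2 0 0" --pt "0 0 0 0.06 0.4 0 0" --pt "0 0 0 0.08 0.6 0 0" --pt "0 0 0 0.11 0.8 0 0"

```text
clock: 10.65
position: [0.5113, -0.1746, 0.0947]
ee_rot: [3.133, -0.217, 0.002]
force: [-0.2, -3.4, 1.9]
width: 0.004
gripper_force: 1.6
```

Emit:
drive_tool --pt "0 0 0 0.03 0.2 0 0" --pt "0 0 0 0.06 0.4 0 0" --pt "0 0 0 0.08 0.55 0 0" --pt "0 0 0 0.1 0.7 0 0"

```text
clock: 11.05
position: [0.5145, -0.1518, 0.0944]
ee_rot: [3.128, -0.221, 0.001]
force: [-3.3, -31.3, 6.4]
width: 0.004
gripper_force: 15.9
```

Emit:
drive_tool --pt "0 0 0 0.01 0.07 0 0" --pt "0 0 0 0.01 0.07 0 0" --pt "0 0 0 -0.04 -0.3 0 0" --pt "0 0 0 -0.14 -1.0 0 0" --pt "0 0 0 -0.2 -1.4 0 0"

```text
clock: 11.55
position: [0.5064, -0.2041, 0.0937]
ee_rot: [-3.134, 0.218, 0.001]
force: [0.7, -0.4, -0.6]
width: 0.008
gripper_force: 0.0
```

Emit:
drive_tool --pt "0 0 0 0 0 1.0 0" --pt "0 0 0 0 0 2.0 0" --pt "0 0 0 -1.0 -0.6 3.0 0" --pt "0 0 0 -2.0 -1.2 3.5 0" --pt "0 0 0 -2.8 -2.0 3.5 0"

```text
clock: 12.05
position: [0.3998, -0.2781, 0.236]
ee_rot: [3.134, -0.211, 0.007]
force: [1.2, -1.6, -0.2]
width: 0.009
gripper_force: 0.0
```

```bash
python3 - <<'E'
from h import *
o=arm.observe();print(o['position'],o['force'])
cs=[];
M=np.array([[.990,.139],[-.139,.990]])
for n,b in(('top',(150,140,340,290)),('side',(220,130,410,280))):
    d=cam(n);im=d['pixels'];x0,y0,x1,y1=b
    h=cv2.cvtColor(im,cv2.COLOR_RGB2HSV)
    m=((h[...,0]<6)|(h[...,0]>174))&(h[...,1]>190)&(h[...,2]>90)
    u=proj(d,[[.517,-.129,.109]])[0].round().astype(int)
    yy,xx=np.nonzero(m[u[1]-15:u[1]+15,u[0]-15:u[0]+15]);
    if len(xx):
        c=(xx.mean()+u[0]-15,yy.mean()+u[1]-15);w=onz(d,c,.105);print(n,c,len(xx),w,'grill',M.T@(w[:2]-[.667,-.064]))
    cs.append(cv2.resize(im[y0:y1,x0:x1,::-1],(400,316),interpolation=cv2.INTER_CUBIC))
cv2.imwrite('pics/f.png',np.hstack(cs))
E
```

```text
[ 0.39980913 -0.27806554  0.23596496] [ 1.20331678 -1.62135124 -0.20209369]
top (np.float64(275.5762711864407), np.float64(233.77966101694915)) 59 [ 0.51748525 -0.1279737   0.105     ] grill [-0.13912726 -0.08411652]
```

View pics/f.png

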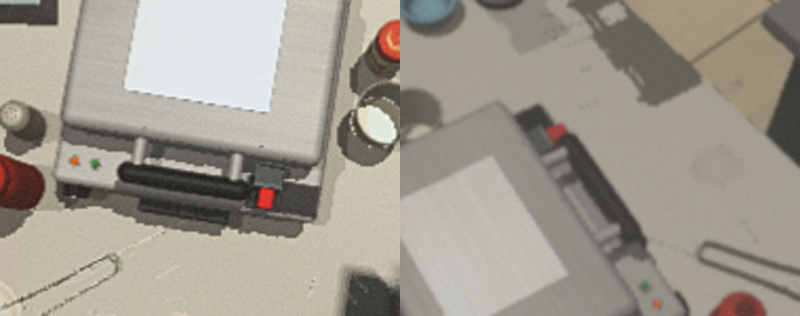

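The tab moved 33 mm, to (265,197) in the top half. The top is shut, the tray is in (lip just under the handle at (185,212)), and the loose things haven't moved. Handing in.

```bash
python3 -c "
from cell import arm
print(arm.sign_off())"
```

```text
the job is handed in; nothing more can be done
None
```

I pushed the tray home, shut the top and slid the lock fully across, leaving the six loose things where they stood; the job is handed in at about 12 s, though the sign-off returned no verdict.

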